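# Lift the votive candle from its stand with tongs

### The job

First swing the brass retaining lever of the candle stand fully open, clear of the candle. Then pick up the steel tongs, close them on the ivory candle, lift it upright out of its socket and finish while still holding it up with the tongs, about 10 cm above where it sat. Never touch the candle with the gripper itself, and leave the dish, the jar and the plant where they are.

Things in the scene. Friction and masses are not known exactly. Their poses are not given: they have to be found in the camera images.
- lever (a joint): angle of the brass retaining lever about its upright hinge: 0 = pointing along the stand's -x, straight over the candle; grows as it swings clockwise seen from above, towards the stand's +y side; stop at 1.9 rad (fully open). Starts between 0 and 0.3, turns against light friction (about 0.6 N at the knob), stays where it is left.
- lever_knob (a point): middle of the upright red round knob at the lever's free end: 14 mm diameter, standing 22 mm above the lever's arm (z 0.085 to 0.107); the point is 12 mm above the arm's top and 90 mm from the hinge axis. The arm is a flat brass bar 12 mm wide, 6 mm thick, its underside 2 mm above the candle's top.
- lever_hinge (a point): point on the lever's upright hinge axis, mid-thickness of the bar, on top of a 14 mm post 55 mm from the socket's centre.
- socket (a point): centre of the floor of the round socket in the dark iron candle stand (fixed; block 130 x 90 mm, top at z 0.030). The socket is 8 mm deep and 48 mm wide. Axes are the stand's: x runs from the socket to the lever's post (55 mm away), z up.
- candle_center (a point): centre of the ivory cylindrical votive candle, 40 mm diameter, 55 mm high, about 60 to 100 g, standing loose in the socket (centre about z 0.050, top at 0.077).
- tongs_grip (a point): centre of the grip flats of the steel tongs, half-way up. The tongs lie on edge on the table, arms 28 mm tall; x points from hinge to jaws, y across the arms, z up. Hinge knuckle 75 mm behind this point, jaws' middle 90 mm ahead, tips 20 mm further. The flats run 30 mm either way along x; over their outsides the open tongs measure about 51 mm here.
- tongs_jaw (a point): point midway between the black jaw pads (40 mm long, 28 mm tall), half-way up; the open jaws are about 68 mm apart inside. Each 1 mm less width at the grip flats closes the jaws by 2.2 mm: with the candle between them the width at the flats is 38 mm, and flats and jaws are parallel.
- dish: bystander: small blue ceramic bowl, 90 mm wide, 30 mm high; origin under its centre.
- jar: bystander: amber jar with brass lid, 56 mm diameter, 75 mm high; origin under its centre.
- plant: bystander: small succulent in a terracotta pot, 72 mm wide, about 92 mm high; origin under its centre.
- stand: the fixed iron candle stand; origin under the centre of its block, 15 mm from the socket's centre along +x.
- candle: the candle; origin at the centre of its underside.
- tongs: the tongs, 120 g; origin under the centre of the grip flats, 14 mm below the grip point, same axes. Squeezing both arms at the flats closes the jaws equally, against a spring: about 4 N on each arm at first, 7 N when on the candle; a partial squeeze carries them with the jaws still open. Let go, they spring open.
Mind the look-alikes: they are no part of the job. Leave any green look-alike of the tongs alone.

How it is judged (in metres and radians):
On the way, in this order (a step that is already met when the one before it is completed fails the run):
1. the lever is swung open (beyond 1.3 rad) with the candle still in its socket (value of joint lever above 1.3 rad and distance between candle_center and socket below 0.035 m), for 0.2 s.
2. the tongs are gripped and lifted off the table, the candle still in its socket (height (world z) of tongs above 0.015 m and contact force between the fingers and tongs above 1 N and distance between candle_center and socket below 0.035 m), for 0.2 s.
At the end, for the whole second after the job is handed in: Lever beyond 1.3 rad; the gripper holds the tongs (underside above z 0.05, clear of the stand); their jaws press on the candle, whose underside is above z 0.082 (60 mm lift), tilted under 0.4 rad, under 30 mm/s, touching neither stand nor gripper (height (world z) of candle above 0.082 m and angle between candle's own z axis and vertical below 0.4 rad and linear speed of candle below 0.03 m/s and contact force between tongs and candle above 0.5 N and contact force between the fingers and tongs above 1 N and contact force between candle and stand below 0.05 N and contact force between tongs and stand below 0.2 N and contact force between each of the arm, the fingers and candle below 0.05 N and height (world z) of tongs above 0.05 m and distance between candle_center and tongs_jaw below 0.04 m and value of joint lever above 1.3 rad); the arm keeps its last pose, push and grip.
It fails at once if the gripper or arm touches the candle (contact force between any of the fingers, the arm and candle above 0.5 N).
It fails at once if the dish is moved by more than 30 mm (distance of dish from where it was at the start of the episode above 0.03 m).
It fails at once if the jar is moved by more than 30 mm (distance of jar from where it was at the start of the episode above 0.03 m).
It fails at once if the plant is moved by more than 30 mm (distance of plant from where it was at the start of the episode above 0.03 m).
It also fails if it takes over 58 s, if anything falls off the work surface, if the arm or the gripper's body presses on something with over 40 N, if the wrist force passes 120 N, or if a joint passes its speed limit or range.

### The arm

A 6-joint arm with a two-finger parallel gripper is mounted at the origin on the work surface. World frame = base frame: x ahead of the robot, y to its left, z up, the work surface at z = 0. Lengths are in mm, angles in rad, forces in N, time in s.
With the tool pointing down it reaches from about 350 to 875 mm from the base axis. Payload 4.2 kg.
Tool frame: the origin (TCP) lies midway between the tips of the shut fingers; the grasp point (between the pads) lies 19 mm behind it; z points along the fingers, y is the line along which they close (so a half turn about z gives the same grasp; the last joint's range is limited). The gripper opens to 85 mm and grips with 20 to 120 N. Pads are 22 mm wide; open, the fingers measure 114 mm over their backs; the gripper's body (76 mm by 85 mm) begins 54 mm behind the grasp point. The pads swing forward as they close: fully open they stand 13 mm farther back than shut.
Start: joints at [-0.996, 0.385, 0.008, 0, -1.194, -0.259], TCP at [194.126, -594.066, 231.312] pointing down, gripper open.
Joint ranges: [-3.14, 3.14], [-1.21, 2.06], [-1.07, 1.41], [-3.16, 2.05], [-2.99, -0.16], [-3.1, 3.1]. Speed limits (rad/s): [2.79, 2.79, 3.14, 3.14, 3.14, 3.14].

### API

Orientations are given as a unit quaternion [x, y, z, w].
In Python, from bench import read_state, get_image, job_done gives the robot as it stands.
- The arm moves only by the shell command python3 -m jog 'ROWS'. ROWS is JSON, a list of rows, each a list of 3 entries, a list of its own where there are three numbers: the shift along the world's x, y, z scaled (see below), then the turn, a rotation vector about the world's x, y, z scaled (see below), then the gripper's target within -1 to 1 (shut at 1, half-way at 0, fully open at -1). In form: [[[x, y, z], [wx, wy, wz], claw], ...]. A call has 1 to 20 rows; each row is the pose to reach, as a shift and turn from the pose commanded when the call began; what a row does not reach only later rows make up. The controller multiplies each number of a shift by 10 cm and each number of a turn by 120 degrees. A row lasts 1/10 s, in which the tool goes at most 50 mm and 8.59 degrees, less where a joint would pass 70% of its speed; a pose out of reach is approached as far as the arm can. A call with a number of a shift or a turn outside -1 to 1 is refused whole. A call with a gripper value outside its range is refused whole. The fingers move at their own pace and stop on an object; the grip force is fixed at half the most. Time passes only in rows, so rows that repeat a pose let the fingers close. It gives the time, the measured TCP pose, the force, the opening and the grip force at its end, in the units of the state.
- read_state(): the state, without advancing time (a new reading comes with each control period).
- get_image(name): name is "side" or "top" or "wrist"; returns a dict with "frame" (480x640x3 uint8, red, green, blue), "range_z" (480x640 float32, mm along the optical axis (not along the pixel's ray), 0 where there is no reading), "fx", "fy", "cx", "cy" (pixels), "distortion" ([k1, k2, p1, p2, k3] as OpenCV has them; the pictures are not rectified), "R" (3x3) and "t" (3): a world point X has camera coordinates R X + t. Camera axes: x right, y down, z forward; pixel columns grow to the right and rows downward; lengths in mm; the calibration is good to about 2 mm. A picture is of the moment at which its call begins.
- job_done(): hands the job in; it is judged then, once.
The state is a dict: "clock": time; "joints": joint angles; "joint_vel": joint speeds; "joint_efforts": joint torques, N m; "position": TCP position; "ee_rot": TCP orientation; "contact_force": force on the tool from outside, world axes, zero at the start; "wrist_torque": the same for the moment, N m; "gripper_width": finger opening in mm; "grasp_force": force on a finger pad.
Only numpy, scipy, OpenCV 4.12 (cv2) and the standard library are available. Lean on these libraries where they do the work, as an engineer would, in place of code of your own. Each camera call takes 0.05 s, during which the arm holds its last target. There are 200 camera calls.

## Working session

There is one attempt and no reset: what is moved stays moved. The work goes in short steps, Python scripts to look and compute and a shell command to move; the robot and the scene stay as the last step left them, time stands still between calls to the robot, and variables do not carry over. Pictures are saved under pics/ and viewed, at most 10 in all, crops included, and the job is handed in when it is done.

```bash
mkdir -p pics; cat > h.py <<'E'
import numpy as np, cv2, pickle
from bench import read_state, get_image
def snap(n,tag):
    d=get_image(n); pickle.dump(d,open(f'pics/{tag}.pkl','wb')); cv2.imwrite(f'pics/{tag}.png',d['frame'][:,:,::-1]); return d
def load(tag): return pickle.load(open(f'pics/{tag}.pkl','rb'))
def ray(d,u,v):
    K=np.array([[d['fx'],0,d['cx']],[0,d['fy'],d['cy']],[0,0,1]])
    p=cv2.undistortPoints(np.array([[[u,v]]],float),K,np.array(d['distortion'])).ravel()
    return np.array([p[0],p[1],1.])
def onz(d,u,v,z):  # world point on plane z
    R=np.array(d['R']);t=np.array(d['t']); c=-R.T@t; r=R.T@ray(d,u,v); return c+r*(z-c[2])/r[2]
def dep(d,u,v):
    R=np.array(d['R']);t=np.array(d['t']); u0,v0=int(round(u)),int(round(v))
    w=d['range_z'][v0-1:v0+2,u0-1:u0+2]; z=np.median(w[w>0]); return R.T@(ray(d,u,v)*z-t)
def cloud(d):
    K=np.array([[d['fx'],0,d['cx']],[0,d['fy'],d['cy']],[0,0,1]]);h,w=d['range_z'].shape
    g=np.stack(np.meshgrid(np.arange(w),np.arange(h)),-1).reshape(-1,1,2).astype(float)
    p=cv2.undistortPoints(g,K,np.array(d['distortion'])).reshape(-1,2)
    z=d['range_z'].reshape(-1,1); P=np.hstack([p,np.ones_like(z)])*z
    W=(P-np.array(d['t']))@np.array(d['R']); W[z[:,0]<=0]=np.nan; return W.reshape(h,w,3)
def crop(d,u0,v0,u1,v1,s,tag): cv2.imwrite(f'pics/{tag}.png',cv2.resize(d['frame'][v0:v1,u0:u1,::-1],None,fx=s,fy=s,interpolation=cv2.INTER_CUBIC))
E
python3 -c "
from h import *
a=snap('top','top0');b=snap('side','side0')
cv2.imwrite('pics/a.png',cv2.resize(np.vstack([a['frame'],b['frame']])[:,:,::-1],None,fx=.625,fy=.625))
print(read_state())"
```

```text
{'clock': 0.1, 'joints': array([-9.96380147e-01,  3.85459526e-01,  6.74087739e-03, -4.37694481e-04,
       -1.19400831e+00, -2.58579446e-01]), 'joint_vel': array([ 0.00073715, -0.00148432,  0.00289947,  0.00082616, -0.00352735,
       -0.0023141 ]), 'joint_efforts': array([-3.13552919e-04, -3.93319738e+01,  1.88930136e+01,  4.19792891e+00,
       -2.59313492e-03,  1.04272524e-05]), 'position': array([ 193.96760684, -593.57617236,  230.33427483]), 'ee_rot': array([-1.57183027e-01,  9.87568996e-01,  9.65085778e-04, -2.04500128e-04]), 'contact_force': array([-0.44947079, -0.01320559,  0.03388285]), 'wrist_torque': array([0.02513311, 0.02428902, 0.0125424 ]), 'grasp_force': 0.0, 'gripper_width': 85.24425651082805}
```

View pics/top0.png

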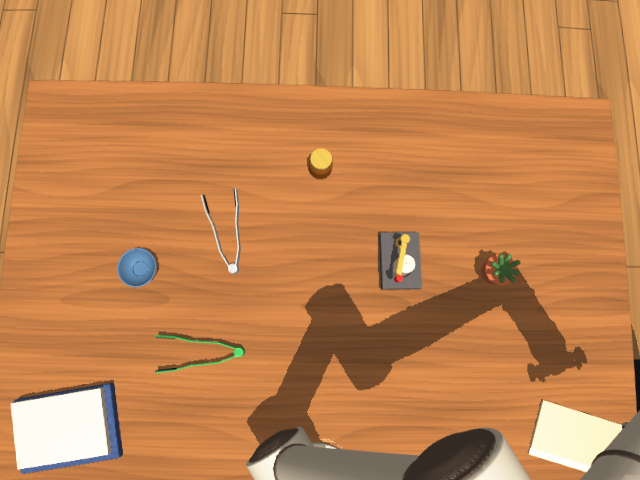

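View pics/side0.png

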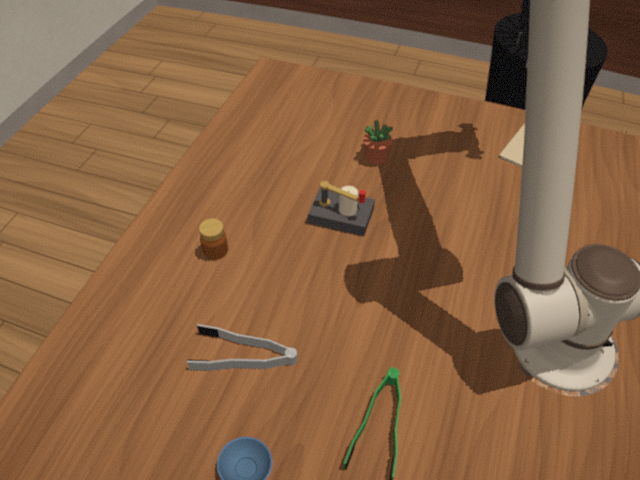

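Top view: the steel tongs have their hinge at (233,268) and jaw tips at (204,197) and (236,189). The green pair, with its hinge at (239,352), is the look-alike and stays put. The stand is at (400,261), with the lever hinge at (404,240), the knob at (399,279) and the candle at (407,264). The side view agrees. I'll measure and check an enlarged crop.

```bash
python3 -c "
from h import *
d=load('top0')
c1=cv2.resize(d['frame'][175:285,185:255],None,fx=5,fy=5,interpolation=2);c2=cv2.resize(d['frame'][225:299,370:430],None,fx=6.6,fy=6.6,interpolation=2)
h=550;o=np.zeros((h,790,3),np.uint8);o[:550,:350]=c1;o[:c2.shape[0],380:380+c2.shape[1]]=c2
cv2.imwrite('pics/crop0.png',o[:,:,::-1])
W=cloud(d)
for n,(u,v,z) in dict(th=(233,268,28),j1=(204,197,28),j2=(236,189,28),lh=(404,240,84),kn=(399,279,107),ca=(409,265,77),s1=(379,233,30),s2=(420,232,30),s3=(382,290,30),s4=(421,289,30),dish=(138,267,30),jar=(320,157,75),pl=(505,268,60)).items(): print(n,onz(d,u,v,z).round(1),W[v,u].round(1))
print(np.array(d['R']).round(3), (-np.array(d['R']).T@np.array(d['t'])).round(0))
"
```

```text
th [478.4 198.9  28. ] [478.5 199.   27. ]
j1 [641.8 274.6  28. ] [646.3 278.5  10.8]
j2 [662.8 201.5  28. ] [6.706e+02 2.060e+02 4.000e-01]
lh [ 542.2 -178.6   84. ] [ 542.3 -178.7   83.4]
kn [ 454.5 -162.5  107. ] [ 454.7 -162.8  105.2]
ca [ 488.3 -190.5   77. ] [ 488.2 -190.3   78. ]
s1 [ 566.7 -131.7   30. ] [ 572.6 -136.3   -0.9]
s2 [ 571.4 -227.2   30. ] [ 5.774e+02 -2.344e+02 -3.000e-01]
s3 [ 436.  -138.4   30. ] [ 438.2 -143.5   -2.5]
s4 [ 439.9 -227.5   30. ] [ 442.3 -235.4   -3.2]
dish [475.1 413.3  30. ] [477.8 422.5   4.3]
jar [729.6   8.6  75. ] [729.4   8.7  75.6]
pl [ 488.1 -412.7   60. ] [ 487.5 -410.4   65.4]
[[ 0.019 -0.999  0.033]
 [-0.985 -0.024 -0.171]
 [ 0.172 -0.029 -0.985]] [ 363.   28. 1099.]
```

View pics/crop0.png

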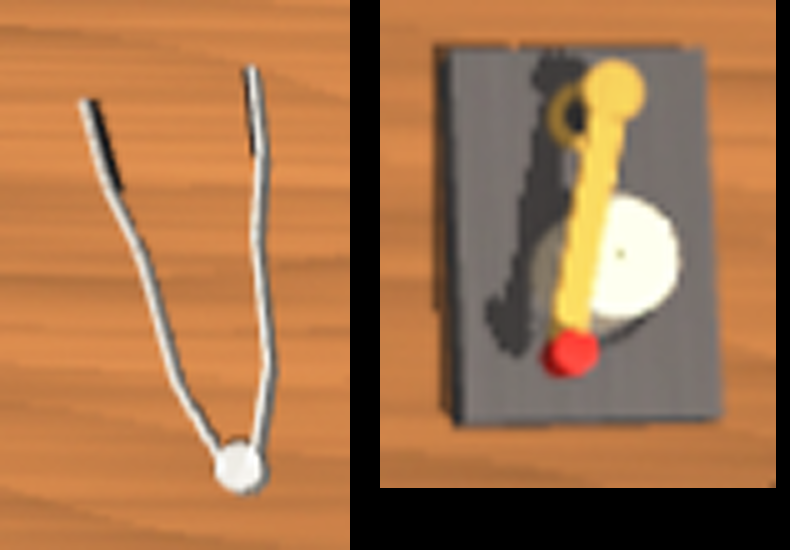

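The crop confirms the target: bare steel arms with black pads, hinge at (233,268). The lever sits at about 0.2 rad, with the red knob near (454,-162) mm. Next I shut the fingers and move in beside the knob on its -y side.

```bash
python3 -m jog '[[[0.3,0.45,0],[0,0,0],1],[[0.63,0.98,0],[0,0,0],1],[[0.63,0.98,0],[0,0,0],1]]'
python3 -m jog '[[[0.3,0.45,0],[0,0,0],1],[[0.63,0.98,0],[0,0,0],1],[[0.63,0.98,0],[0,0,0],1]]'
python3 -m jog '[[[0.3,0.45,0],[0,0,0],1],[[0.63,0.98,0],[0,0,0],1],[[0.63,0.98,0],[0,0,0],1]]'
python3 -m jog '[[[0.3,0.45,0],[0,0,0],1],[[0.64,0.93,0],[0,0,0],1],[[0.64,0.93,-0.35],[0,0,0],1],[[0.64,0.93,-0.4],[0,0,0],1],[[0.64,0.93,-0.4],[0,0,0],1]]'; python3 -c "
from h import *
d=snap('top','top1');crop(d,350,200,480,300,6,'crop1')"
```

```text
clock: 0.4
position: [258.1, -493.0, 230.9]
ee_rot: [-0.158, 0.987, 0.001, -0.0]
contact_force: [-0.0, -0.6, 1.0]
gripper_width: 44.3
grasp_force: 0.0
clock: 0.7
position: [321.3, -395.3, 231.3]
ee_rot: [-0.159, 0.987, 0.0, 0.0]
contact_force: [0.8, -0.5, -0.2]
gripper_width: 0.2
grasp_force: 0.0
clock: 1.0
position: [384.5, -297.4, 231.3]
ee_rot: [-0.159, 0.987, 0.0, 0.0]
contact_force: [0.2, -0.8, -0.1]
gripper_width: 0.0
grasp_force: 0.0
clock: 1.5
position: [446.3, -207.0, 190.3]
ee_rot: [-0.158, 0.987, 0.0, -0.002]
contact_force: [-0.4, 0.7, -0.5]
gripper_width: -0.2
grasp_force: 0.0
```

```bash
python3 -m jog '[[[0,0,-0.3],[0,0,0],1],[[0,0,-0.6],[0,0,0],1],[[0,0,-0.8],[0,0,0],1],[[0,0,-0.98],[0,0,0],1],[[0,0,-0.98],[0,0,0],1]]'
python3 -m jog '[[[0.01,0.1,0],[0,0,0],1],[[0.02,0.18,0],[0,0,0],1],[[0.03,0.26,0],[0,0,0],1],[[0.04,0.34,0],[0,0,0],1],[[0.055,0.42,0],[0,0,0],1],[[0.065,0.5,0],[0,0,0],1],[[0.08,0.57,0],[0,0,0],1],[[0.11,0.64,0],[0,0,0],1],[[0.14,0.72,0],[0,0,0],1],[[0.18,0.79,0],[0,0,0],1],[[0.23,0.85,0],[0,0,0],1]]'
python3 -m jog '[[[0.05,0.06,0],[0,0,0],1],[[0.11,0.12,0],[0,0,0],1],[[0.17,0.17,0],[0,0,0],1],[[0.24,0.22,0],[0,0,0],1],[[0.31,0.25,0],[0,0,0],1],[[0.38,0.29,0],[0,0,0],1],[[0.45,0.32,0],[0,0,0],1],[[0.53,0.34,0],[0,0,0],1],[[0.6,0.35,0],[0,0,0],1],[[0.68,0.35,0],[0,0,0],1],[[0.7,0.35,0],[0,0,0],1],[[0.7,0.35,0],[0,0,0],1],[[0.7,0.35,0],[0,0,0],1]]'
python3 -m jog '[[[-0.2,0,0.1],[0,0,0],1],[[-0.3,0,0.5],[0,0,0],1],[[-0.3,0.3,0.9],[0,0,0],1],[[-0.3,0.8,0.95],[0,0,0],0],[[-0.3,0.9,0.95],[0,0,0],-0.6],[[-0.3,0.95,0.95],[0,0,0],-0.6]]'
python3 -c "
from h import *
d=snap('top','top2');crop(d,340,190,470,300,5,'crop2')"
```

```text
clock: 2.05
position: [445.8, -208.0, 92.4]
ee_rot: [-0.156, 0.988, 0.0, -0.002]
contact_force: [-0.2, -0.4, -0.0]
gripper_width: 0.2
grasp_force: 0.0
clock: 3.15
position: [470.2, -121.4, 93.2]
ee_rot: [-0.157, 0.988, 0.0, -0.0]
contact_force: [0.1, -0.8, 0.6]
gripper_width: -0.1
grasp_force: 0.3
clock: 4.45
position: [540.2, -87.1, 93.3]
ee_rot: [-0.157, 0.988, 0.0, 0.0]
contact_force: [0.2, -0.5, -0.4]
gripper_width: -0.1
grasp_force: 0.0
clock: 5.05
position: [509.8, 9.1, 188.6]
ee_rot: [-0.158, 0.987, 0.0, 0.0]
contact_force: [-0.5, 0.0, 0.4]
gripper_width: 43.2
grasp_force: 0.0
```

View pics/crop2.png

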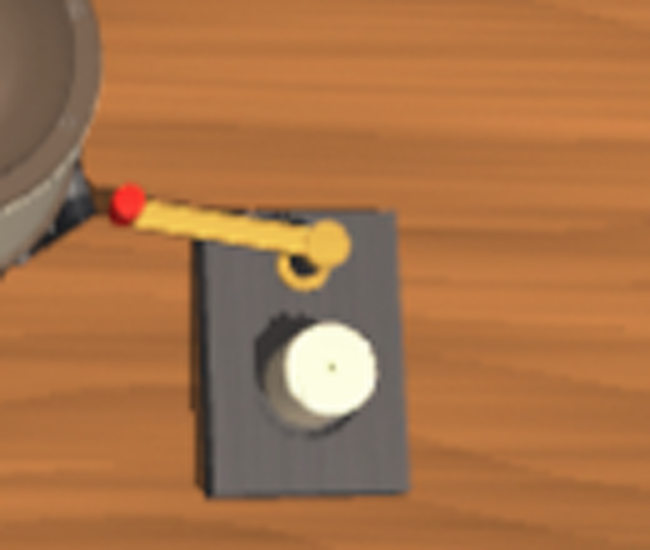

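The lever is now open, pointing left in the crop (knob at (128,204), hinge at (328,243)). The candle is free, with its top at (331,368) in the crop. Next I refine the tongs and candle poses numerically.

```bash
python3 -c "
from h import *
d=load('top0');f=d['frame'];W=cloud(d)
hsv=cv2.cvtColor(f,cv2.COLOR_RGB2HSV)
m=np.zeros(f.shape[:2],bool);m[180:280,190:250]=True
m&=(hsv[...,1]<70)&(hsv[...,2]>100)
P=np.array([onz(d,u,v,28) for v,u in np.argwhere(m)])
h=np.array([478.4,199.2]) 
v,u=np.argwhere(m).T
hm=v>262; print('hinge px',u[hm].mean(),v[hm].mean(),onz(d,u[hm].mean(),v[hm].mean(),28).round(1),hm.sum(),m.sum())
h=onz(d,u[hm].mean(),v[hm].mean(),28)[:2]
for k in range(3):
  ang=np.deg2rad(10+k*2)
best=[]
Q=P[:,:2]-h
for a in np.deg2rad(np.arange(6,20,.5)):
  x=Q@[np.cos(a),np.sin(a)];y=Q@[-np.sin(a),np.cos(a)]
  l=[(np.median(y[(x>b)&(x<b+15)&(y>0)]),np.median(y[(x>b)&(x<b+15)&(y<0)])) for b in (45,60,75,90)]
  best.append((abs(np.mean(np.sum(l,1))),np.rad2deg(a),np.round(l,1).tolist()))
print(min(best)); 
d=load('top2');f=d['frame'].astype(int)
m=(f.min(2)>200);m[:250]=0;m[285:]=0;m[:,:385]=0;m[:,430:]=0
v,u=np.argwhere(m).T;print('candle',u.mean(),v.mean(),len(u),onz(d,u.mean(),v.mean(),77).round(1))
hx=onz(d,340+328/5,190+243/5,84);kx=onz(d,340+128/5,190+204/5,107);print(hx,kx)
print('lat',onz(d,340+197/5,190+213/5,30),onz(d,340+394/5,190+212/5,30),onz(d,340+408/5,190+489/5,30),onz(d,340+211/5,190+494/5,30))
"
```

```text
hinge px 232.58 267.62 [479.2 199.9  28. ] 100 472
(np.float64(0.33891576505108834), np.float64(13.0), [[22.0, -22.6], [23.9, -23.2], [24.9, -24.2], [26.5, -25.9]])
candle 405.78111587982835 263.3991416309013 233 [ 491.7 -183.4   77. ]
[ 545.3897992  -182.15635444   84.        ] [556.04137103 -91.42401792 107.        ]
lat [ 567.63619684 -132.60657436   30.        ] [ 570.43162406 -224.33853877   30.        ] [ 442.64536323 -228.88082196   30.        ] [ 438.68172052 -138.86591331   30.        ]
```

```bash
python3 -m jog '[[[0.1,0.5,0],[0,0,0],-1],[[0.21,1,0],[0,0,0],-1],[[0.21,1,0],[0,0,0],-1]]'
python3 -m jog '[[[0.1,0.5,0],[0,0,-0.043],-1],[[0.21,1,0],[0,0,-0.043],-1],[[0.21,1,0],[0,0,-0.043],-1]]'
python3 -m jog '[[[0,0.09,-0.3],[0,0,0],-1],[[0,0.09,-0.4],[0,0,0],-1],[[0,0.09,-0.4],[0,0,0],-1],[[0,0.09,-0.4],[0,0,0],-1]]'
python3 -c "
from h import *
d=snap('wrist','w1');print(read_state()['position'])
R=np.array(d['R']);t=np.array(d['t']);print(R.round(3),(-R.T@t).round(1))"
```

```text
clock: 5.4
position: [532.4, 110.6, 187.4]
ee_rot: [-0.159, 0.987, -0.0, -0.0]
contact_force: [0.0, -0.7, -0.3]
gripper_width: 85.5
grasp_force: 0.0
clock: 5.7
position: [553.4, 210.8, 186.9]
ee_rot: [-0.114, 0.993, -0.0, -0.0]
contact_force: [0.4, -0.7, -0.0]
gripper_width: 85.4
grasp_force: 0.0
clock: 6.1
position: [552.5, 215.7, 148.6]
ee_rot: [-0.112, 0.994, -0.0, -0.0]
contact_force: [0.3, -0.2, 0.1]
gripper_width: 85.4
grasp_force: 0.0
[552.80322807 216.04503722 149.22591827]
[[-0.224  0.975 -0.   ]
 [ 0.942  0.216  0.258]
 [ 0.252  0.058 -0.966]] [489.6 201.7 290.6]
```

View pics/w1.png

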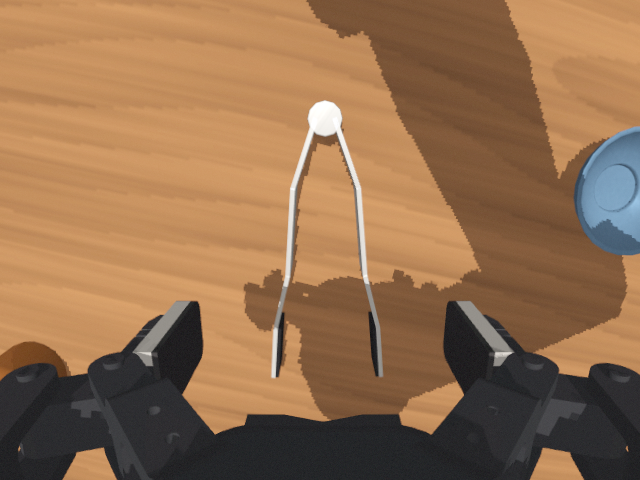

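The wrist view shows the tongs lying symmetrically between the fingers: hinge (325,118), flats from (295,188) to (288,280) and (359,188) to (365,277), jaw tips (275,376) and (380,376).

```bash
python3 -c "
from h import *
d=load('w1')
p=[onz(d,u,v,28)[:2] for u,v in((325,117),(295,188),(288,280),(359,188),(366,278),(275,377),(380.5,376))]
print(np.round(p,1)); g=np.mean(p[1:5],0);f=np.mean(p[5:],0);a=f-p[0];print('mid flats',g,'axis',np.rad2deg(np.arctan2(a[1],a[0])),np.hypot(*a), 'grip from hinge',p[0]+75*a/np.hypot(*a))"
```

```text
[[480.5 201. ]
 [528.  192.1]
 [590.6 200.5]
 [518.7 232.3]
 [577.3 252.1]
 [667.7 206.4]
 [649.5 282.1]]
mid flats [553.6665732  219.26448034] axis 13.645730388535815 183.2483642407105 grip from hinge [553.43235885 218.71634818]
```

```bash
python3 -m jog '[[[0.01,0.02,-0.3],[0,0,0],-1],[[0.01,0.02,-0.6],[0,0,0],-1],[[0.01,0.02,-0.9],[0,0,0],-1],[[0.01,0.02,-1],[0,0,0],-1]]'
python3 -m jog '[[[0,0,-0.2],[0,0,0],-1],[[0,0,-0.4],[0,0,0],-1],[[0,0,-0.48],[0,0,0],-1],[[0,0,-0.48],[0,0,0],-0.7],[[0,0,-0.48],[0,0,0],-0.4],[[0,0,-0.48],[0,0,0],-0.25],[[0,0,-0.48],[0,0,0],-0.15],[[0,0,-0.48],[0,0,0],-0.11],[[0,0,-0.48],[0,0,0],-0.11],[[0,0,-0.48],[0,0,0],-0.11]]'
python3 -m jog '[[[0,0,0.05],[0,0,0],-0.11],[[0,0,0.1],[0,0,0],-0.11],[[0,0,0.2],[0,0,0],-0.11],[[0,0,0.3],[0,0,0],-0.11],[[0,0,0.4],[0,0,0],-0.11],[[0,0,0.4],[0,0,0],-0.11],[[0,0,0.4],[0,0,0],-0.11],[[0,0,0.4],[0,0,0],-0.11]]'
python3 -c "
from h import *
d=snap('wrist','w2')"
```

```text
clock: 6.55
position: [552.1, 217.7, 46.6]
ee_rot: [-0.112, 0.994, -0.001, -0.002]
contact_force: [0.5, -0.2, 0.5]
gripper_width: 85.3
grasp_force: 0.0
clock: 7.55
position: [554.5, 219.7, 2.5]
ee_rot: [-0.113, 0.994, 0.001, 0.002]
contact_force: [-0.9, -0.2, 6.5]
gripper_width: 47.5
grasp_force: 6.7
clock: 8.35
position: [552.8, 218.7, 39.9]
ee_rot: [-0.113, 0.994, -0.0, -0.0]
contact_force: [0.2, 0.7, -1.4]
gripper_width: 47.4
grasp_force: 4.4
```

View pics/w2.png

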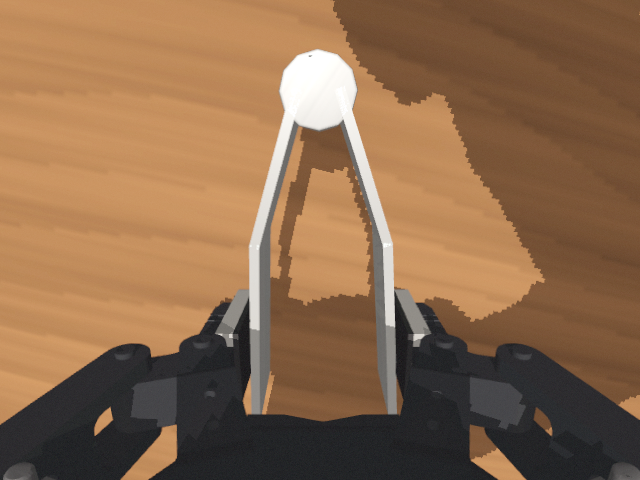

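The tongs are held squarely (flats between the pads, hinge at (318,90)). Lift higher, carry over to the stand and line up along its x axis.

```bash
python3 -m jog '[[[0,0,0.15],[0,0,0],-0.11],[[0,0,0.35],[0,0,0],-0.11],[[0,0,0.6],[0,0,0],-0.11],[[0,0,0.85],[0,0,0],-0.11],[[0,0,1],[0,0,0],-0.11]]'
python3 -m jog '[[[-0.04,-0.1,0],[0,0,-0.01],-0.11],[[-0.1,-0.25,0],[0,0,-0.03],-0.11],[[-0.17,-0.45,0],[0,0,-0.05],-0.11],[[-0.23,-0.65,0],[0,0,-0.07],-0.11],[[-0.3,-0.82,0],[0,0,-0.086],-0.11]]'
python3 -m jog '[[[-0.07,-0.2,0],[0,0,0],-0.11],[[-0.15,-0.41,0],[0,0,0],-0.11],[[-0.23,-0.62,0],[0,0,0],-0.11],[[-0.3,-0.82,0],[0,0,0],-0.11]]'
python3 -m jog '[[[-0.07,-0.2,0],[0,0,0],-0.11],[[-0.15,-0.41,0],[0,0,0],-0.11],[[-0.23,-0.62,0],[0,0,0],-0.11],[[-0.3,-0.82,0],[0,0,0],-0.11]]'
python3 -m jog '[[[-0.07,-0.2,0],[0,0,0],-0.11],[[-0.15,-0.41,0],[0,0,0],-0.11],[[-0.23,-0.62,0],[0,0,0],-0.11],[[-0.3,-0.82,0],[0,0,0],-0.11]]'
python3 -m jog '[[[-0.07,-0.2,0],[0,0,0],-0.11],[[-0.15,-0.41,0],[0,0,0],-0.11],[[-0.23,-0.6,0],[0,0,0],-0.11],[[-0.29,-0.74,0],[0,0,0],-0.11],[[-0.31,-0.79,0],[0,0,0],-0.11],[[-0.31,-0.79,0],[0,0,0],-0.11],[[-0.31,-0.79,0],[0,0,0],-0.11]]'
python3 -c "
from h import *
d=snap('top','top3');b=snap('side','side3')
c1=cv2.resize(d['frame'][220:340,360:450],None,fx=4,fy=4,interpolation=2);c2=cv2.resize(b['frame'][130:250,290:400],None,fx=4,fy=4,interpolation=2)
cv2.imwrite('pics/c3.png',np.hstack([c1,c2])[:,:,::-1])"
```

```text
clock: 8.9
position: [553.6, 219.2, 141.9]
ee_rot: [-0.113, 0.994, 0.0, 0.001]
contact_force: [0.3, -0.5, -0.6]
gripper_width: 47.3
grasp_force: 4.5
clock: 9.4
position: [521.6, 134.5, 139.1]
ee_rot: [-0.021, 1.0, -0.001, -0.001]
contact_force: [-0.4, 0.3, -1.4]
gripper_width: 47.4
grasp_force: 4.4
clock: 9.8
position: [492.1, 53.0, 140.3]
ee_rot: [-0.023, 1.0, 0.0, -0.0]
contact_force: [0.2, -0.3, -1.5]
gripper_width: 47.4
grasp_force: 4.4
clock: 10.2
position: [461.9, -28.8, 140.4]
ee_rot: [-0.023, 1.0, 0.0, -0.0]
contact_force: [0.0, 0.1, -0.5]
gripper_width: 47.6
grasp_force: 4.4
clock: 10.6
position: [431.8, -110.6, 140.4]
ee_rot: [-0.023, 1.0, 0.0, 0.0]
contact_force: [-0.1, 0.5, -0.7]
gripper_width: 47.2
grasp_force: 4.4
clock: 11.3
position: [402.1, -188.0, 140.4]
ee_rot: [-0.023, 1.0, 0.0, 0.0]
contact_force: [0.6, 0.5, -1.0]
gripper_width: 47.4
grasp_force: 4.4
```

View pics/c3.png

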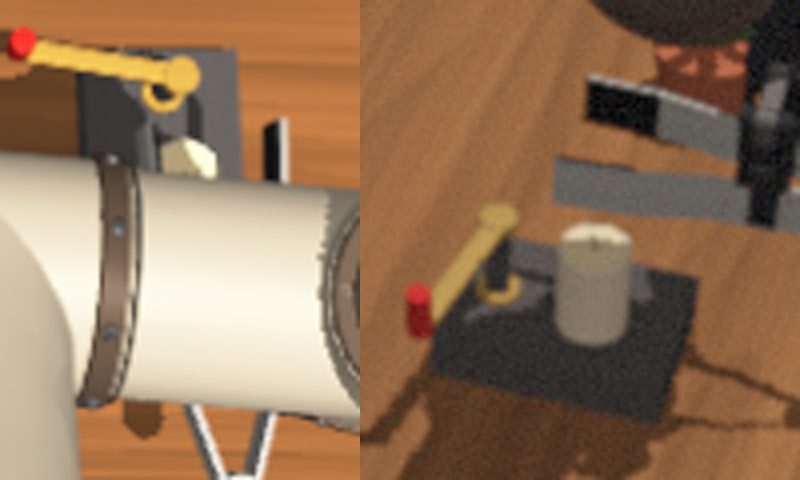

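Lever open, candle standing, tongs level above it. In the side crop the jaw tips are at (555,180) and (588,97). I'll measure where the jaws are relative to the candle.

```bash
python3 -c "
from h import *
b=load('side3');d=load('top3')
for u,v in((341,175),(343,176),(360,176),(350,155),(352,157),(380,164)): print(u,v,dep(b,u,v).round(1))
for x,y in((285,120),(285,180),(267,122),(268,182),(238,475)): print('top',onz(d,360+x/4,220+y/4,166).round(1))
W=cloud(b);m=b['frame'].min(2)>165
s=W[185:217,337:352].reshape(-1,3); s=s[(s[:,2]>45)&(s[:,2]<70)]; print('candle side pts',s.shape,np.nanmean(s,0),np.nanmin(s,0),np.nanmax(s,0))
W=cloud(d)[255:263,398:416].reshape(-1,3);W=W[(W[:,2]>74)&(W[:,2]<82)];print(W.min(0),W.max(0))
"
```

```text
341 175 [ 502.2 -146.8  155.8]
343 176 [ 497.9 -146.5  154.7]
360 176 [ 464.  -151.4  160.8]
350 155 [ 503.6 -212.6  155.7]
352 157 [ 499.  -212.6  151.6]
380 164 [ 437.7 -210.   152.3]
top [ 508.7 -217.   166. ]
top [ 478.3 -216.4  166. ]
top [ 507.4 -207.8  166. ]
top [ 477.2 -207.8  166. ]
top [ 333.2 -190.8  166. ]
candle side pts (108, 3) [ 496.81841402 -166.45241116   57.71214047] [ 482.11622224 -174.91373717   45.2834421 ] [ 512.7528387  -162.34234234   69.82980378]
[ 494.34636992 -202.10870822   74.16853784] [ 510.59752559 -170.43355902   80.87383191]
```

```bash
python3 -m jog '[[[0.03,-0.02,-0.05],[0,0,0],-0.11],[[0.03,-0.02,-0.15],[0,0,0],-0.11],[[0.03,-0.02,-0.25],[0,0,0],-0.11],[[0.03,-0.02,-0.35],[0,0,0],-0.11],[[0.03,-0.02,-0.45],[0,0,0],-0.11],[[0.03,-0.02,-0.5],[0,0,0],-0.11],[[0.03,-0.02,-0.5],[0,0,0],-0.11],[[0.03,-0.02,-0.5],[0,0,0],-0.11]]'
python3 -c "
from h import *
b=snap('side','side4');d=snap('top','top4')
c1=cv2.resize(d['frame'][220:340,360:450],None,fx=4,fy=4,interpolation=2);c2=cv2.resize(b['frame'][130:250,290:400],None,fx=4,fy=4,interpolation=2)
cv2.imwrite('pics/c4.png',np.hstack([c1,c2])[:,:,::-1])"
```

```text
clock: 12.2
position: [405.3, -190.2, 90.3]
ee_rot: [-0.023, 1.0, -0.0, 0.0]
contact_force: [0.7, -0.0, -1.3]
gripper_width: 47.5
grasp_force: 4.5
```

View pics/c4.png

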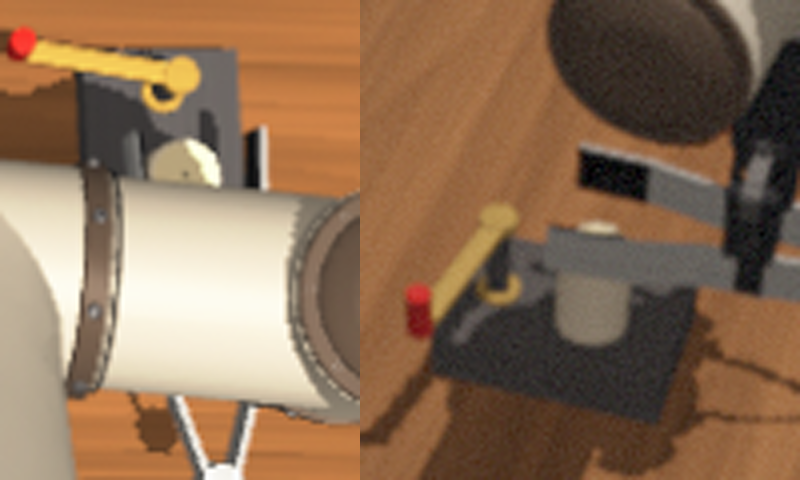

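```bash
python3 -c "
from h import *
d=load('top4');W=cloud(d)
for x,y in((245,135),(245,180),(265,135),(125,140),(142,140),(125,175),(142,175)):
  u,v=360+x/4,220+y/4; print(x,y,onz(d,u,v,117).round(1),W[int(v),int(u)].round(1))
print(W[256,388:430].round(0).tolist())
print('candle',onz(d,360+184/4,220+176/4,77))"
```

```text
245 135 [ 507.8 -208.3  117. ] [ 513.9 -215.    87.1]
245 180 [ 484.  -207.9  117. ] [ 498.5 -235.7   -1.2]
265 135 [ 508.1 -219.   117. ] [ 509.7 -218.6  116.7]
125 140 [ 503.7 -144.5  117. ] [ 506.8 -147.8   95.3]
142 140 [ 503.9 -153.5  117. ] [ 503.8 -152.3  118. ]
125 175 [ 485.2 -144.4  117. ] [ 498.  -159.4   28.4]
142 175 [ 485.4 -153.4  117. ] [ 487.1 -152.6  115.7]
[[513.0, -152.0, 32.0], [514.0, -155.0, 28.0], [514.0, -157.0, 32.0], [505.0, -148.0, 92.0], [503.0, -148.0, 105.0], [502.0, -148.0, 118.0], [502.0, -151.0, 115.0], [502.0, -153.0, 116.0], [514.0, -170.0, 33.0], [514.0, -173.0, 30.0], [515.0, -176.0, 25.0], [515.0, -178.0, 26.0], [507.0, -170.0, 79.0], [508.0, -173.0, 76.0], [508.0, -176.0, 75.0], [508.0, -177.0, 79.0], [508.0, -180.0, 76.0], [508.0, -182.0, 79.0], [508.0, -183.0, 80.0], [508.0, -187.0, 74.0], [508.0, -189.0, 77.0], [507.0, -190.0, 82.0], [508.0, -193.0, 77.0], [509.0, -196.0, 72.0], [515.0, -208.0, 27.0], [515.0, -211.0, 28.0], [515.0, -212.0, 29.0], [515.0, -215.0, 29.0], [515.0, -216.0, 33.0], [515.0, -219.0, 30.0], [515.0, -222.0, 30.0], [516.0, -224.0, 28.0], [515.0, -226.0, 33.0], [507.0, -215.0, 89.0], [505.0, -214.0, 100.0], [505.0, -215.0, 107.0], [503.0, -214.0, 117.0], [503.0, -216.0, 117.0], [520.0, -248.0, -1.0], [520.0, -250.0, 2.0], [520.0, -253.0, -2.0], [520.0, -255.0, -1.0]]
candle [ 490.36625329 -183.89656618   77.        ]
```

Jaw insides lie at y -153.5 and -214.5, so their middle is -184 and the candle is at -184: centred. Descend, squeeze and check.

```bash
python3 -m jog '[[[0,0,-0.1],[0,0,0],-0.11],[[0,0,-0.2],[0,0,0],-0.11],[[0,0,-0.3],[0,0,0],-0.11],[[0,0,-0.4],[0,0,0],-0.11],[[0,0,-0.45],[0,0,0],-0.11],[[0,0,-0.45],[0,0,0],-0.11],[[0,0,-0.45],[0,0,0],-0.11],[[0,0,-0.45],[0,0,0],-0.05],[[0,0,-0.45],[0,0,0],0],[[0,0,-0.45],[0,0,0],0.04],[[0,0,-0.45],[0,0,0],0.08],[[0,0,-0.45],[0,0,0],0.12],[[0,0,-0.45],[0,0,0],0.16],[[0,0,-0.45],[0,0,0],0.2],[[0,0,-0.45],[0,0,0],0.2],[[0,0,-0.45],[0,0,0],0.2],[[0,0,-0.45],[0,0,0],0.2]]'
```

```text
clock: 14.0
position: [405.3, -190.0, 45.5]
ee_rot: [-0.023, 1.0, -0.0, 0.0]
contact_force: [-1.9, 1.5, 2.7]
gripper_width: 36.3
grasp_force: 59.9
```

The width stopped at 36.3 mm under 60 N, so the jaws are on the candle. Lift.

```bash
python3 -m jog '[[[0,0,0.03],[0,0,0],0.2],[[0,0,0.1],[0,0,0],0.2],[[0,0,0.2],[0,0,0],0.2],[[0,0,0.3],[0,0,0],0.2],[[0,0,0.42],[0,0,0],0.2],[[0,0,0.54],[0,0,0],0.2],[[0,0,0.66],[0,0,0],0.2],[[0,0,0.78],[0,0,0],0.2],[[0,0,0.88],[0,0,0],0.2],[[0,0,0.95],[0,0,0],0.2],[[0,0,1],[0,0,0],0.2],[[0,0,1],[0,0,0],0.2],[[0,0,1],[0,0,0],0.2],[[0,0,1],[0,0,0],0.2],[[0,0,1],[0,0,0],0.2],[[0,0,1],[0,0,0],0.2]]'
python3 -c "
from h import *
b=snap('side','side5')
crop(b,270,90,430,210,5,'c5')"
```

```text
clock: 15.6
position: [405.0, -190.0, 145.0]
ee_rot: [-0.023, 1.0, 0.0, -0.0]
contact_force: [0.7, 1.1, -1.4]
gripper_width: 36.5
grasp_force: 59.9
```

View pics/c5.png

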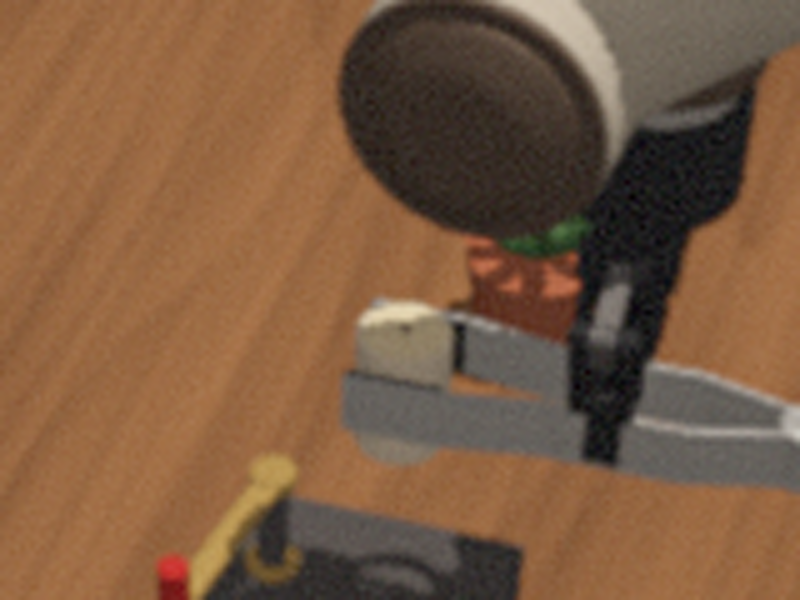

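The candle hangs upright between the jaws, well above the empty socket (crop: candle (400,380), stand (390,560)), and the lever is still open. Handing in.

```bash
python3 -c "
from bench import job_done
print(job_done())"
```

```text
the job is handed in; nothing more can be done
None
```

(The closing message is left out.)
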